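# Angle a blank behind the cam of a planing jig and clamp it

### The arm

A 6-joint arm with a two-finger parallel gripper is mounted at the origin on a cart in front of the work surface, level with it; the furniture and walls round the work are solid. World frame = base frame: x ahead of the robot, y to its left, z up, the work surface at z = 0. Lengths are in mm, angles in rad, forces in N, time in s.
With the tool pointing down it reaches from about 350 to 975 mm from the base axis. Payload 7.1 kg.
Tool frame: the origin (TCP) lies at the very end of the fingers, on their centre line; the grasp point (between the pads) lies 19 mm behind it (ctrl.grasp_offset is the distance from the TCP to the grasp point, in mm); z points along the fingers, y is the line along which they close (so a half turn about z gives the same grasp; the last joint's range is limited). The gripper opens to 88 mm and grips with 3 to 60 N. Pads are 20 mm wide; open, the fingers measure 115 mm over their backs; the gripper's body (75 mm by 178 mm) begins 61 mm behind the grasp point.
Start: joints at [-1.137, 0.423, 1.63, -0, 1.089, -0.019], TCP at [273.442, -561.991, 222.675] pointing down, gripper open.
Joint ranges: [-3, 3], [-0.9, 2.11], [0.09, 2.58], [-1.31, 4.45], [0.11, 2.69], [-2.54, 2.54]. Speed limits (rad/s): [2.39, 2.39, 3.01, 3.14, 3.14, 3.14].

### API

Orientations are given as a rotation vector (axis times angle).
In Python, from workcell import ctrl, viewer, ticket, models gives the robot as it stands.
- The arm moves only by the tool play_rows, never from a script. Its arguments are lists of equal length, an entry for each row: "dp": the shift along the world's x, y, z in mm, a list of three; "yaw": the turn about the world's z in degrees. In form: {"dp": [[tx, ty, tz], ...], "yaw": [yaw, ...]}. A call has 1 to 8 rows; each row shifts and turns the commanded pose from where the row before left it; what a row does not reach is not made up. A row lasts 1/12 s, in which the tool goes at most 41.7 mm and 7.16 degrees, less where a joint would pass 70% of its speed; a pose out of reach is approached as far as the arm can. A call is refused whole if a number of a shift passes 41.7 or a number of a turn 7.16, either way. A call with a gripper value outside its range is refused whole. "gripper" is the closure, from 0 (fully open) to 1 (shut), set as the call begins (left out, the last holds). The fingers move at their own pace and stop on an object; the grip force is fixed at half the most. Time passes only in rows, so rows that do not move let the fingers close. It gives the time, the measured TCP pose, the force, the opening and the grip force at its end, in the units of the state.
- ctrl.get_obs(): the state, without advancing time (a new reading comes with each control period).
- viewer.get_image(name): name is "scene" or "top" or "wrist"; returns a dict with "pixels" (384x512x3 uint8, red, green, blue), "range_z" (384x512 float32, mm along the optical axis (not along the pixel's ray), 0 where there is no reading), "fx", "fy", "cx", "cy" (pixels), "dist_coeffs" ([k1, k2, p1, p2, k3] as OpenCV has them; the pictures are not rectified), "T" (4x4, takes a point from camera to world coordinates); the wrist camera has in their place "hand_eye" (4x4, takes a point from camera to tool coordinates, whose origin is the TCP and whose axes are the flange's). Camera axes: x right, y up, looking along -z (the intrinsics and any distortion apply to the point x, -y, -z); pixel columns grow to the right and rows downward; lengths in mm; the calibration is good to about 2 mm. A picture is of the moment at which its call begins: read the wrist's pose just before it.
- ticket.close_job(): hands the job in; it is judged then, once.
Trained networks look in a picture, given as the dict that the camera call returned (one of the last four; its "shot" number tells which), for a name from the list of things; names that differ only in an ending like _2 or _b are one class to them, and where a whole thing is asked for, a point or a joint stands for the part that bears it (a point fixed in the world has none). Each returns a list of dicts, best first, with "conf" (0 to 1); they miss things now and then, are a little off and sometimes report something else, mostly with a low value. They report only what shows in the picture. A call takes as long as a camera call.
- models.look_for(picture, name): "bbox" ([centre column, centre row, width, height] in pixels, round what is visible of it).
- models.landmark_of(picture, name): "location" ([column, row] in pixels: a listed point, or the origin of a listed thing).
The state is a dict: "t": time; "qpos": joint angles; "qvel": joint speeds; "joint_torque": joint torques, N m; "ee_pos": TCP position; "orientation": TCP orientation; "ft_force": force on the tool from outside, world axes, zero at the start; "moment": the same for the moment, N m; "width": finger opening in mm; "grasp_force": force on a finger pad.
Only numpy, scipy, OpenCV 4.12 (cv2) and the standard library are available. Lean on these libraries where they do the work, as an engineer would, in place of code of your own. Each camera call takes 0.05 s, during which the arm holds its last target. There are 200 camera calls.

### The job

Get the wooden blank ready for planing by pushing only, never lifting it off the jig board: push its right-hand end in behind the cam first while its left-hand end is still outside, then push the left-hand end in so that the blank lies flat along the fence between the two end stops. Then push the cam's lever clockwise, towards the robot, until the cam grips the blank firmly against the fence. Leave the block plane, the try square and the marking gauge where they are.

Things in the scene. Friction and masses are not known exactly. Their poses are not given: they have to be found in the camera images.
- jig: Planing jig: plywood board 270 mm (its x) by 430 mm (y), 15 mm thick, screwed to the bench. Origin: centre of its underside; x points away from the robot, y to the left. A wooden fence runs along y near the far edge; its near face is at x = +85 mm, y = -148 to +118 mm. Fence, stops and cam stand 16 mm above the board, lower than the blank.
- bay_centre (a point): Foot of the fence's near face, midway between the two end stops, on the board's top (jig frame 85, -15, 15 mm); same axes as the jig. The bay between the stops is 222 mm long.
- right_stop (a point): Right end stop: a block screwed to the board, 18 mm out from the fence (jig x 67 to 85 mm), 22 mm along it. This point: foot of its face towards the bay, at the fence (jig frame 85, -126, 15 mm).
- left_stop (a point): Left end stop, same size (jig x 67 to 85 mm, y 96 to 118 mm). This point: foot of its face towards the bay, at the fence (jig frame 85, 96, 15 mm).
- cam_pivot (a point): Axis of the cam's bolt, at the board's top (jig frame 40.8, -81, 15 mm): 44.2 mm in front of the fence, 45 mm left of the right stop. The cam is an upright wooden disc, radius 20 mm, its centre 7 mm off this axis (at joint 0 towards 125 degrees from jig x to y). It is the post barring the straight way into the bay's right half; open, it leaves 26 to 28 mm to the fence.
- cam (a joint): Cam angle in rad, 0 to 2.1, growing clockwise seen from above as the cam closes; starts open, 0 to 0.3. Stiff (0.12 N m friction), stays where it is left. It meets a blank lying against the fence at about 1.5; pushed on with 5 to 10 N at the lever's end it then clamps the blank.
- lever_tip (a point): Centre of the round end (radius 10.5 mm) of the cam's lever, 95 mm from the pivot, 8 mm above the board's top. The lever is a bar 17 mm wide, 2 to 15 mm above the board. At joint 0 it points right, to -80 degrees in the jig frame (0 = jig x, -90 = right), and turns clockwise with the joint, ending nearly towards the robot. Push it on its fence side.
- blank: Dark mahogany blank, 19 mm wide (its x; 18 mm between the faces that touch), 212 mm long (its y), 24 mm tall, 85 g, loose. It lies on the board in front of the bay, towards the left. Origin: centre of its underside; its y axis points to its left-hand end.
- right_end (a point): Middle of the lower edge of the blank's right-hand end face.
- left_end (a point): Middle of the lower edge of the blank's left-hand end face.
- plane: Block plane, 174 x 44 x 46 mm, standing on the bench left of the jig; to be left alone.
- square: Try square, 175 x 106 x 17 mm, lying on the bench behind the jig; to be left alone.
- gauge: Marking gauge, 215 x 62 x 69 mm, lying on the bench behind the jig, left of the square; to be left alone.

How it is judged:
By the outcome, as a careful person would: the job done as asked, in the order asked, and still so for the second after the job is handed in, with the robot touching nothing.
It also fails if it takes over 61 s, if anything falls off the work surface, if the arm or the gripper's body presses on something with over 40 N, if the wrist force passes 120 N, or if a joint passes its speed limit or range.

## Working session

There is one attempt and no reset: what is moved stays moved. The work goes in short steps, Python scripts to look and compute and a tool call to move; the robot and the scene stay as the last step left them, time stands still between calls to the robot, and variables do not carry over. Pictures are saved under pics/ and viewed, at most 10 in all, crops included, and the job is handed in when it is done.

Besides the shell and the picture viewer there is one more tool, called after "Call:" by a JSON object that holds its "op" and its "data", one argument or row to a line. play_rows: Moves the arm, as the interface text tells. Its arguments: {"type":"object","properties":{"dp":{"type":"array"},"yaw":{"type":"array"},"gripper":{"type":"number"}},"required":["dp","yaw"]}

```bash
mkdir -p pics
cat > h.py <<'E'
import numpy as np, cv2
from workcell import ctrl, viewer, ticket, models
def ray(im,px):
    K=np.array([[im['fx'],0,im['cx']],[0,im['fy'],im['cy']],[0,0,1.]])
    u=cv2.undistortPoints(np.array([[px]],float),K,np.array(im['dist_coeffs'],float))[0,0]
    d=np.array([u[0],-u[1],-1.]); T=np.array(im['T']); return T[:3,3],T[:3,:3]@d
def onz(im,px,z):
    o,d=ray(im,px); return o+d*(z-o[2])/d[2]
def proj(im,P):
    K=np.array([[im['fx'],0,im['cx']],[0,im['fy'],im['cy']],[0,0,1.]])
    T=np.array(im['T']); p=(np.asarray(P,float)-T[:3,3])@T[:3,:3]; p=p*[1,-1,-1]
    return cv2.projectPoints(p.reshape(-1,1,3),np.zeros(3),np.zeros(3),K,np.array(im['dist_coeffs'],float))[0][:,0]
Z=dict(jig=0,bay_centre=15,right_stop=15,left_stop=15,cam_pivot=15,lever_tip=23,blank=15,right_end=15,left_end=15)
def save(im,n,scale=1.5):
    cv2.imwrite(n,cv2.resize(im['pixels'][:,:,::-1],None,fx=scale,fy=scale))
def marks(im,names):
    for n in names:
        r=models.landmark_of(im,n)
        for q in r[:2]: print(n,round(q['conf'],2),np.round(q['location'],1),np.round(onz(im,q['location'],Z[n]),1))
E
python3 - <<'E'
from h import *
for c in('top','scene'):
    im=viewer.get_image(c); print(c,np.round(im['T'],2)); save(im,f'pics/{c}0.png'); marks(im,Z)
o=ctrl.get_obs(); print(o)
E
```

```text
top [[ 1.00000e-02  1.00000e+00 -8.00000e-02  5.40790e+02]
 [-1.00000e+00  1.00000e-02  1.00000e-02  1.35600e+02]
 [ 1.00000e-02  8.00000e-02  1.00000e+00  1.28797e+03]
 [ 0.00000e+00  0.00000e+00  0.00000e+00  1.00000e+00]]
jig 0.95 [285.7 237.6] [526.7  51.3   0. ]
bay_centre 0.95 [290.  204.9] [610.5  41.6  15. ]
right_stop 0.73 [331.  202.8] [616.7 -63.9  15. ]
left_stop 0.82 [244.9 206. ] [606.7 157.   15. ]
cam_pivot 0.78 [316.4 219.7] [573.1 -26.2  15. ]
lever_tip 0.84 [356.9 217.6] [ 578.9 -129.4   23. ]
blank 0.83 [257.1 242.2] [514.6 125.1  15. ]
right_end 0.72 [301.3 246.7] [504.   12.3  15. ]
left_end 0.82 [217.7 233.5] [535.9 225.7  15. ]
scene [[-8.6000e-01  2.7000e-01 -4.3000e-01  1.9305e+02]
 [-5.1000e-01 -4.9000e-01  7.1000e-01  8.7348e+02]
 [-2.0000e-02  8.3000e-01  5.6000e-01  6.1649e+02]
 [ 0.0000e+00  0.0000e+00  0.0000e+00  1.0000e+00]]
jig 0.92 [310.3 203.2] [517.7  60.2   0. ]
jig 0.68 [254.  210.4] [612.5 142.1   0. ]
bay_centre 0.81 [273.8 185.5] [609.7  56.1  15. ]
right_stop 0.74 [291.8 160.5] [622.4 -63.3  15. ]
right_stop 0.66 [250.9 277.9] [508.4 337.3 
[... 325 characters left out ...]
9] [533.3 228.4  15. ]
{'t': 1.0, 'qpos': array([-1.13699288e+00,  4.23095540e-01,  1.62991687e+00,  1.59599442e-07,
        1.08858700e+00, -1.90067518e-02]), 'qvel': array([ 0.00110098, -0.00062706,  0.00096646, -0.00186442,  0.00076228,
       -0.00015102]), 'joint_torque': array([ 1.52730194e-03, -5.44568753e+01, -2.74047983e+01,  6.43121148e-02,
        1.68254063e-02, -5.56499785e-06]), 'ee_pos': array([ 273.44405145, -561.98391153,  222.67120748]), 'orientation': array([-3.06141169e+00, -7.05209999e-01,  1.96760618e-06]), 'ft_force': array([ 1.08606196,  0.12089533, -0.19030767]), 'moment': array([-0.065984  ,  0.04780227,  0.00656046]), 'grasp_force': 0.0, 'width': 87.80255073691202}
```

View pics/top0.png

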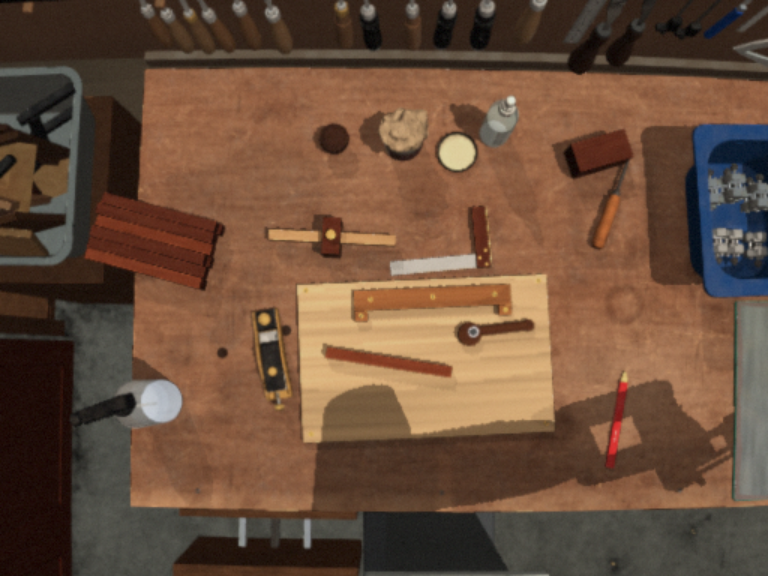

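Run:
```python
from h import *
im=viewer.get_image('top')
# fit jig yaw+pos from landmarks
J=dict(jig=(0,0,0),bay_centre=(85,-15,15),right_stop=(85,-126,15),left_stop=(85,96,15),cam_pivot=(40.8,-81,15))
A=[];B=[]
for n in J:
    q=models.landmark_of(im,n)[0]; A.append(J[n][:2]); B.append(onz(im,q['location'],Z[n])[:2])
A=np.array(A,float);B=np.array(B)
a0=A-A.mean(0);b0=B-B.mean(0)
th=np.arctan2((a0[:,0]*b0[:,1]-a0[:,1]*b0[:,0]).sum(),(a0*b0).sum())
R=np.array([[np.cos(th),-np.sin(th)],[np.sin(th),np.cos(th)]]);t=B.mean(0)-R@A.mean(0)
print(np.degrees(th),t,(A@R.T+t-B).round(1))
# overlay
def W(p): return np.r_[R@np.array(p[:2])+t,p[2]]
big=cv2.resize(im['pixels'][150:320,190:390,::-1],None,fx=4,fy=4,interpolation=cv2.INTER_CUBIC)
def poly(ps,c):
    p=(proj(im,[W(q) for q in ps])-[190,150]+.5)*4
    cv2.polylines(big,[p.astype(np.int32)],True,c,1)
poly([(-135,-215,15),(135,-215,15),(135,215,15),(-135,215,15)],(0,255,0))
poly([(85,-148,31),(85,118,31),(67,118,31),(67,96,31),(85,96,31),(85,-126,31),(67,-126,31),(67,-148,31)],(0,0,255))
c=np.array([40.8,-81])+7*np.array([np.cos(np.radians(125)),np.sin(np.radians(125))])
poly([(c[0]+20*np.cos(a),c[1]+20*np.sin(a),31) for a in np.linspace(0,6.28,30)],(255,0,0))
cv2.imwrite('pics/ov0.png',big)
```

```text
2.8449001409855432 [525.66602444  59.38675195] [[  2.1   0.6]
 [  3.   -5.3]
 [  6.8   3. ]
 [ -0.6   2.2]
 [-11.3  -0.5]]
```

View pics/ov0.png

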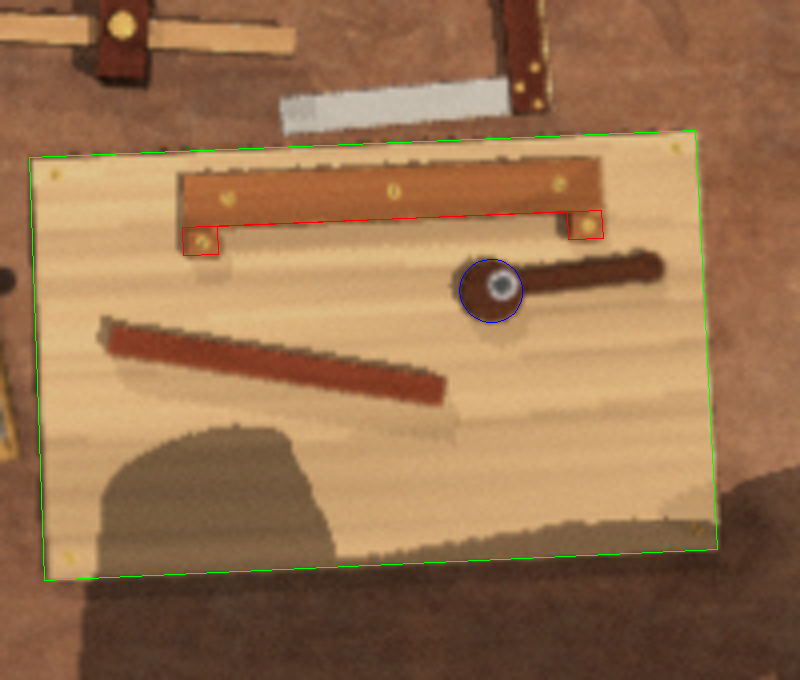

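The picture shows the jig with the blank in front of the bay: its right end is near overlay (443,390), its left near (108,338). The cam is at (490,288) with its lever pointing right to (655,267). The fitted jig outline matches the image within about 1 px.

```bash
cat >> h.py <<'E'
th=np.radians(2.845); R=np.array([[np.cos(th),-np.sin(th)],[np.sin(th),np.cos(th)]]); t=np.array([525.7,59.4])
def toJ(p): return R.T@(np.asarray(p)[:2]-t)
def toW(p): return R@np.asarray(p,float)+t
def blank(im=None,show=True):
    im=im or viewer.get_image('top'); hsv=cv2.cvtColor(im['pixels'],cv2.COLOR_RGB2HSV).astype(int)
    m=(((hsv[...,0]<8)|(hsv[...,0]>174))&(hsv[...,1]>140)&(hsv[...,2]>70)).astype(np.uint8)
    poly=proj(im,[[*toW(q),39] for q in [(-130,-205),(90,-205),(90,210),(-130,210)]]).astype(np.int32)
    k=np.zeros_like(m); cv2.fillPoly(k,[poly],1); m&=k
    n,l,s,c=cv2.connectedComponentsWithStats(m); i=1+np.argmax(s[1:,4])
    ys,xs=np.where(l==i); P=np.array([toJ(onz(im,(x,y),39)) for x,y in zip(xs,ys)],np.float32)
    (cx,cy),wh,a=cv2.minAreaRect(P); b=cv2.boxPoints(((cx,cy),wh,a)); b=b[np.argsort(b[:,1])]
    r,lft=b[:2].mean(0),b[2:].mean(0); d=lft-r
    print('blank R',r.round(1),'L',lft.round(1),'ang ccw',round(np.degrees(np.arctan2(-d[0],d[1])),1),'wh',np.round(wh,1),len(xs)); return im
def tcp():
    o=ctrl.get_obs(); rv=o['orientation']; Rm=cv2.Rodrigues(np.array(rv))[0]
    print('t',round(o['t'],2),'W',o['ee_pos'].round(1),'J',toJ(o['ee_pos']).round(1),'toolx J',round(np.degrees(np.arctan2(Rm[1,0],Rm[0,0]))-2.845,1),'F',o['ft_force'].round(1),'q6',o['qpos'][5].round(2))
E
python3 - <<'E'
from h import *
blank(); tcp()
E
```

```text
blank R [-11.2  23.4] L [-6.1 47.5] ang ccw -11.9 wh [24.6 12.3] 30
t 1.35 W [ 273.4 -562.   222.7] J [-282.8 -608.1] toolx J 23.1 F [-0.1 -0.   0.1] q6 -0.02
```

Call:
{"op": "play_rows", "data": {
  "dp": [
    [12,36,-9],
    [12,36,-9],
    [12,36,-9],
    [12,36,-9],
    [12,36,-9],
    [12,36,-9],
    [12,36,-9],
    [12,36,-9]
  ],
  "yaw": [4.2,4.2,4.2,4.2,4.2,4.2,4.2,4.2],
  "gripper": 1
}}

```text
t: 2.02
ee_pos: [369.8, -272.4, 150.6]
orientation: [2.724, 1.564, 0.001]
ft_force: [1.1, 0.3, 0.6]
width: 38.1
grasp_force: 0.0
```

Call:
{"op": "play_rows", "data": {
  "dp": [
    [12,36,-9],
    [12,36,-9],
    [12,36,-9],
    [12,36,-9],
    [12,36,-9],
    [12,36,-9],
    [12,36,-9],
    [12,36,-9]
  ],
  "yaw": [4.2,4.2,4.2,4.2,4.2,4.2,4.2,4.2]
}}

```text
t: 2.68
ee_pos: [466.0, 15.9, 78.5]
orientation: [2.155, 2.285, 0.001]
ft_force: [1.1, -1.0, 0.5]
width: 0.2
grasp_force: 0.0
```

Run:
```python
from h import *
tcp()
```

```text
t 2.68 W [466.   15.9  78.5] J [-61.8 -40.4] toolx J 90.5 F [ 1.1 -1.   0.5] q6 -0.05
```

```bash
python3 - <<'E'
import cv2,numpy as np
im=cv2.imread('pics/top0.png'); h=cv2.cvtColor(im,cv2.COLOR_BGR2HSV)
for x,y in[(340,352),(388,360),(440,370),(470,335),(515,326),(420,340),(350,420),(520,420)]: print((x,y),h[y,x])
E
sed -i 's/m=(((hsv.*/m=(((hsv[...,0]<9)|(hsv[...,0]>170))\&(hsv[...,1]>125)\&(hsv[...,2]>60)).astype(np.uint8)/' h.py
python3 - <<'E'
from h import *
im=blank(); marks(im,['right_end','left_end'])
print(toW([-24,-46]),toW([18.5,165.6]))
E
```

```text
(340, 352) [  8 185 134]
(388, 360) [  7 181 137]
(440, 370) [  8 187 128]
(470, 335) [  8  36 162]
(515, 326) [ 10 170  90]
(420, 340) [ 18 106 221]
(350, 420) [ 16 124 115]
(520, 420) [ 16 117 155]
blank R [-21.3 -23.2] L [ 16.2 163.8] ang ccw -11.3 wh [190.7  16.2] 395
right_end 0.89 [299.9 250.4] [494.5  15.9  15. ]
left_end 0.9 [214.5 231.5] [540.9 233.9  15. ]
[504.01275479  12.26547555] [535.95777203 225.71412481]
```

Call:
{"op": "play_rows", "data": {
  "dp": [
    [0,2,-20],
    [0,2,-20],
    [0,2,-18],
    [6,0.3,0],
    [6,0.3,0],
    [6,0.3,0],
    [6,0.3,0],
    [6,0.3,0]
  ],
  "yaw": [0.8,0.8,0.8,0,0,0,0,0]
}}

```text
t: 3.5
ee_pos: [497.1, 21.1, 21.8]
orientation: [2.111, 2.324, 0.002]
ft_force: [-0.0, -1.0, -0.3]
width: 0.6
grasp_force: 0.2
```

Call:
{"op": "play_rows", "data": {
  "dp": [
    [6,0.3,0],
    [6,0.3,0],
    [6,0.3,0],
    [6,0.3,0],
    [6,0.3,0],
    [4,0.2,0],
    [-10,0,0],
    [-20,0,0]
  ],
  "yaw": [0,0,0,0,0,0,0,0]
}}

```text
t: 4.17
ee_pos: [501.2, 23.3, 20.8]
orientation: [2.11, 2.325, 0.003]
ft_force: [-0.7, -0.7, -0.7]
width: 0.4
grasp_force: 0.0
```

```bash
sed -i 's/<9)|(hsv\[...,0\]>170))&(hsv\[...,1\]>125)/<10))\&(hsv[...,1]>145)/; s/m=(((hsv/m=((hsv/' h.py; sed -i 's/m=((hsv\[...,0\]<10))/m=((hsv[...,0]<10)/' h.py
python3 - <<'E'
from h import *
tcp(); im=blank(); marks(im,['right_end','left_end','blank']); save(im,'pics/a.png')
E
```

```text
t 4.17 W [501.2  23.3  20.8] J [-26.3 -34.9] toolx J 92.7 F [-0.7 -0.7 -0.7] q6 -0.07
blank R [18.4  4.3] L [  0.6 169.6] ang ccw 6.2 wh [ 16.8 166.3] 418
right_end 0.63 [297.6 227.3] [553.3  22.   15. ]
left_end 0.81 [214.8 239.3] [521.  232.9  15. ]
blank 0.84 [259.4 235.3] [532.2 119.4  15. ]
```

Call:
{"op": "play_rows", "data": {
  "dp": [
    [-1.2,24.2,0],
    [-1.2,24.2,0],
    [-1.2,24.2,0],
    [-1.2,24.2,0],
    [5.7,0.3,0],
    [5.7,0.3,0],
    [5.7,0.3,0],
    [5.7,0.3,0]
  ],
  "yaw": [1.5,1.5,1.5,1.5,0,0,0,0]
}}

```text
t: 5.03
ee_pos: [518.4, 120.5, 20.7]
orientation: [1.988, 2.432, 0.0]
ft_force: [-0.9, -0.5, 0.5]
width: 0.3
grasp_force: 0.4
```

Call:
{"op": "play_rows", "data": {
  "dp": [
    [5.7,0.3,0],
    [5.7,0.3,0],
    [5.7,0.3,0],
    [5.7,0.3,0],
    [5.7,0.3,0],
    [5.7,0.3,0],
    [-10,0,0],
    [-20,0,0]
  ],
  "yaw": [0,0,0,0,0,0,0,0]
}}

```text
t: 5.7
ee_pos: [523.7, 123.3, 20.9]
orientation: [1.986, 2.431, 0.004]
ft_force: [0.7, -0.6, 0.4]
width: 0.2
grasp_force: 0.0
```

Run:
```python
from h import *
tcp(); im=blank(); marks(im,['right_end','left_end','blank'])
big=cv2.resize(im['pixels'][150:320,190:390,::-1],None,fx=4,fy=4); cv2.imwrite('pics/b.png',big)
```

```text
t 5.7 W [523.7 123.3  20.9] J [ 1.2 63.9] toolx J 98.7 F [ 0.7 -0.6  0.4] q6 0.01
blank R [ 65.5 -35.7] L [60.8 -5.4] ang ccw 8.9 wh [17.2 30.6] 71
right_end 0.87 [298.  210.6] [596.   21.1  15. ]
left_end 0.6 [213.3 225.1] [557.1 237.2  15. ]
blank 0.69 [256.8 221.4] [567.6 126.3  15. ]
```

View pics/b.png

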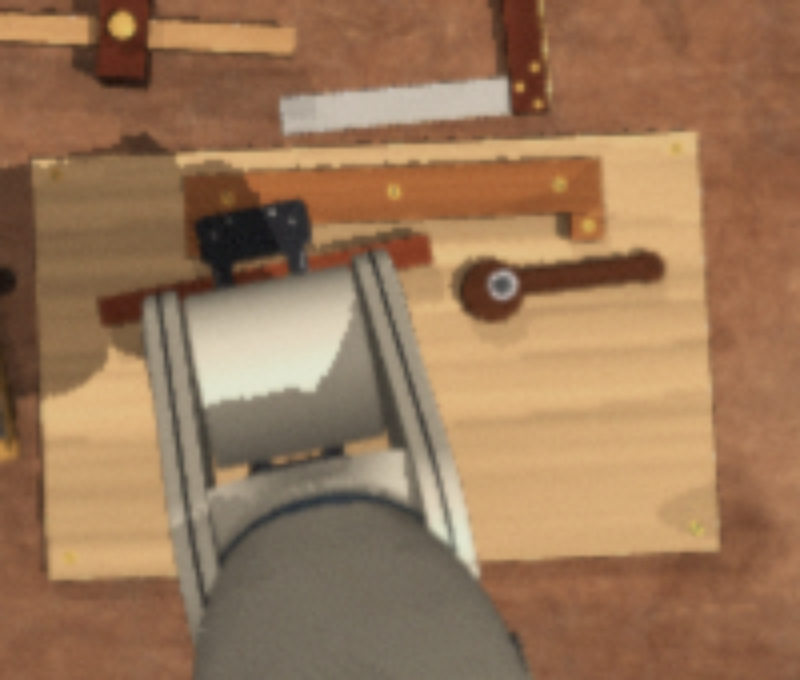

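The blank is now diagonal: its right end is at (430,248), just left of the cam, and its left end is at (103,312), outside the bay.

Call:
{"op": "play_rows", "data": {
  "dp": [
    [-1.6,33,0],
    [-1.6,33,0],
    [-1.6,33,0],
    [-1.6,33,0]
  ],
  "yaw": [0,0,0,0]
}}

```text
t: 6.23
ee_pos: [516.2, 256.7, 21.0]
orientation: [1.987, 2.432, 0.002]
ft_force: [0.3, -0.1, 0.8]
width: 0.7
grasp_force: 0.0
```

Run:
```python
from h import *
tcp(); im=blank()
im=viewer.get_image('scene'); marks(im,['right_end','left_end','blank']);print(toW([32.7,172.5]),toW([65.5,-37]))
```

```text
t 6.23 W [516.2 256.7  21. ] J [  0.3 197.5] toolx J 98.7 F [ 0.3 -0.1  0.8] q6 0.24
blank R [ 65.  -36.7] L [ 35.1 159.6] ang ccw 8.7 wh [ 17.5 198.6] 532
left_end 0.56 [257.6 237.1] [553. 233.  15.]
[549.79779392 233.31042616] [592.95573477  25.69664497]
```

Call:
{"op": "play_rows", "data": {
  "dp": [
    [16,0.8,0],
    [16,0.8,0],
    [1.2,-5.9,0],
    [1.2,-5.9,0],
    [1.2,-5.9,0],
    [1.2,-5.9,0],
    [1.2,-5.9,0],
    [1.2,-5.9,0]
  ],
  "yaw": [0,0,0,0,0,0,0,0]
}}

```text
t: 7.15
ee_pos: [553.9, 220.2, 20.6]
orientation: [-1.987, -2.433, 0.001]
ft_force: [0.1, 0.4, -1.0]
width: 0.6
grasp_force: 0.2
```

Call:
{"op": "play_rows", "data": {
  "dp": [
    [1.2,-5.9,0],
    [1.2,-5.9,0],
    [1.2,-5.9,0],
    [1.2,-5.9,0]
  ],
  "yaw": [0,0,0,0]
}}

```text
t: 7.48
ee_pos: [559.3, 197.0, 20.7]
orientation: [-1.987, -2.434, 0.0]
ft_force: [0.3, 0.3, -0.1]
width: 0.6
grasp_force: 0.2
```

Run:
```python
from h import *
tcp(); im=blank()
big=cv2.resize(im['pixels'][150:320,190:390,::-1],None,fx=4,fy=4); cv2.imwrite('pics/c.png',big)
```

```text
t 7.48 W [559.3 197.   20.7] J [ 40.4 135.8] toolx J 98.7 F [ 0.3  0.3 -0.1] q6 0.12
blank R [ 71.5 -85.3] L [47.9 66.7] ang ccw 8.8 wh [ 18.7 153.9] 416
```

View pics/c.png

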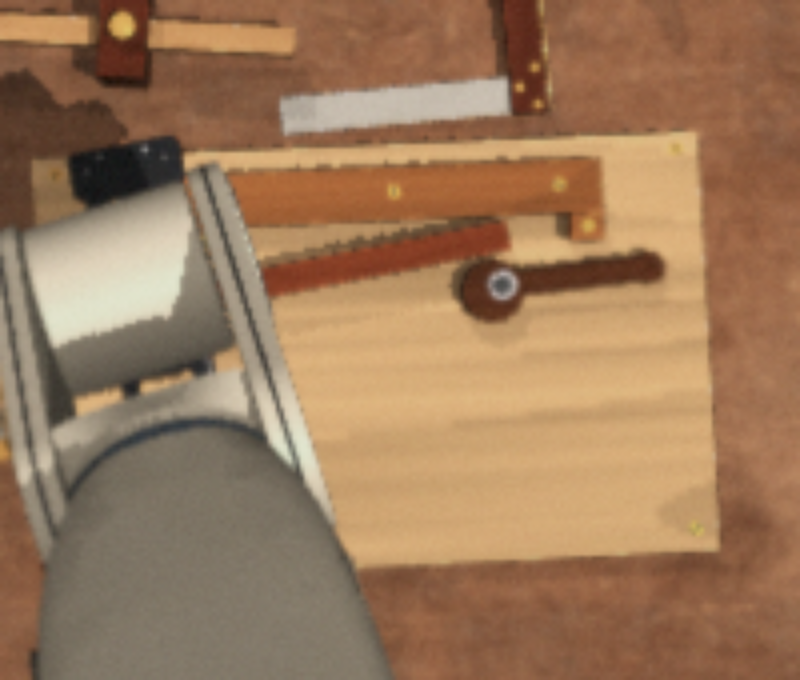

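The right end, at (508,232), is now between the cam and the fence, and the left end is still outside.

Call:
{"op": "play_rows", "data": {
  "dp": [
    [1.2,-5.9,0],
    [1.2,-5.9,0],
    [1.2,-5.9,0],
    [1.2,-5.9,0],
    [0.8,-4,0],
    [0.8,-4,0]
  ],
  "yaw": [0,0,0,0,0,0]
}}

```text
t: 8.03
ee_pos: [565.7, 165.5, 20.7]
orientation: [-1.987, -2.433, -0.0]
ft_force: [-0.9, 1.1, -0.5]
width: 0.4
grasp_force: 0.3
```

Run:
```python
from h import *
tcp(); im=blank()
```

```text
t 8.03 W [565.7 165.5  20.7] J [ 45.3 104. ] toolx J 98.7 F [-0.9  1.1 -0.5] q6 0.06
blank R [  75.5 -118.4] L [53.  25.3] ang ccw 8.9 wh [ 18.2 145.4] 393
```

Call:
{"op": "play_rows", "data": {
  "dp": [
    [0.4,-2,0],
    [0.4,-2,0],
    [0.2,-1.5,0]
  ],
  "yaw": [0,0,0]
}}

```text
t: 8.33
ee_pos: [566.7, 160.4, 20.7]
orientation: [-1.987, -2.434, -0.0]
ft_force: [-1.0, 0.5, -0.4]
width: 0.6
grasp_force: 0.3
```

Run:
```python
from h import *
tcp(); im=blank()
```

```text
t 8.33 W [566.7 160.4  20.7] J [45.9 98.9] toolx J 98.7 F [-1.   0.5 -0.4] q6 0.05
blank R [  75.4 -124.5] L [54.1 18.5] ang ccw 8.5 wh [ 19.  144.5] 395
```

Call:
{"op": "play_rows", "data": {
  "dp": [
    [-0.5,10,0],
    [-30,-1.5,0],
    [0.9,-17,0],
    [0.9,-17,0],
    [5,0.2,0],
    [5,0.2,0],
    [5,0.2,0],
    [5,0.2,0]
  ],
  "yaw": [0,0,-4.3,-4.4,0,0,0,0]
}}

```text
t: 9.05
ee_pos: [559.0, 136.7, 20.8]
orientation: [2.164, 2.277, 0.001]
ft_force: [-0.4, -0.4, -0.9]
width: 0.9
grasp_force: 0.2
```

Call:
{"op": "play_rows", "data": {
  "dp": [
    [5,0.2,0],
    [5,0.2,0],
    [2,0.1,0],
    [2,0.1,0]
  ],
  "yaw": [0,0,0,0]
}}

```text
t: 9.38
ee_pos: [572.2, 136.7, 20.5]
orientation: [-2.165, -2.276, 0.0]
ft_force: [-1.0, -0.0, -0.2]
width: 0.6
grasp_force: 0.2
```

Run:
```python
from h import *
tcp(); im=blank()
big=cv2.resize(im['pixels'][150:320,190:390,::-1],None,fx=4,fy=4); cv2.imwrite('pics/d.png',big)
```

```text
t 9.38 W [572.2 136.7  20.5] J [50.3 74.9] toolx J 90.0 F [-1.  -0.  -0.2] q6 0.16
blank R [  66.6 -125.6] L [ 71.3 -12. ] ang ccw -2.4 wh [113.7  17.6] 310
```

View pics/d.png

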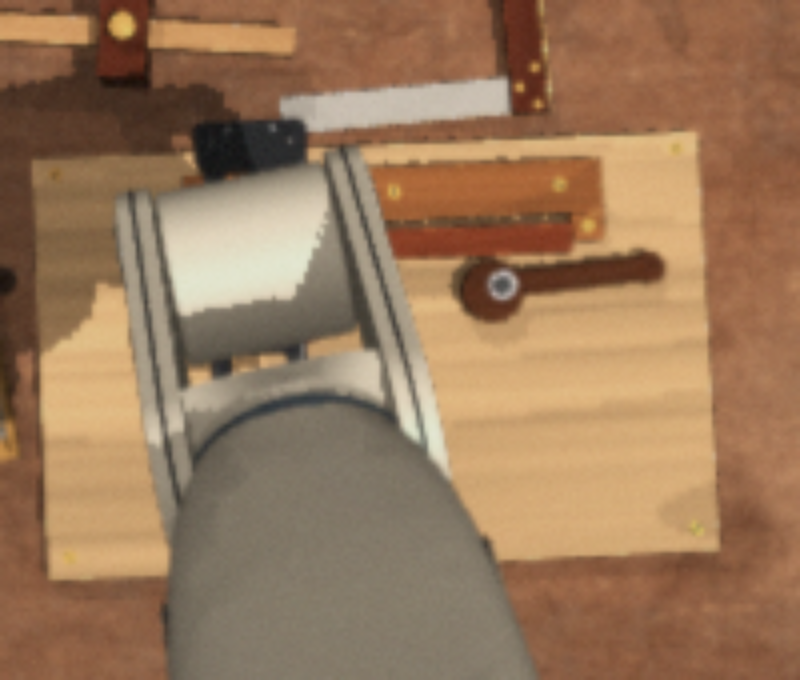

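The left end is in. The right end, at (572,240), sits a few mm off the fence, so I'll press it home from left of the cam.

Call:
{"op": "play_rows", "data": {
  "dp": [
    [1.5,0.1,0],
    [1,0,0],
    [1,0,0],
    [0,0,0]
  ],
  "yaw": [0,0,0,0]
}}

```text
t: 9.77
ee_pos: [575.6, 136.5, 20.7]
orientation: [2.166, 2.276, 0.0]
ft_force: [-0.7, -1.1, 0.6]
width: 0.3
grasp_force: 0.1
```

Run:
```python
from h import *
tcp()
```

```text
t 9.77 W [575.6 136.5  20.7] J [53.6 74.5] toolx J 90.0 F [-0.7 -1.1  0.6] q6 0.16
```

Call:
{"op": "play_rows", "data": {
  "dp": [
    [-22,-1.1,0],
    [1.3,-26.6,0],
    [1.3,-26.6,0],
    [1.3,-26.6,0],
    [1.3,-26.6,0],
    [6,0.3,0],
    [6,0.3,0],
    [5,0.3,0]
  ],
  "yaw": [0,0,0,0,0,0,0,0]
}}

```text
t: 10.43
ee_pos: [576.6, 30.1, 20.9]
orientation: [2.166, 2.275, 0.001]
ft_force: [-0.2, -0.0, -0.1]
width: 0.3
grasp_force: 0.0
```

Call:
{"op": "play_rows", "data": {
  "dp": [
    [2,0.1,0],
    [2,0.1,0],
    [1,0,0]
  ],
  "yaw": [0,0,0]
}}

```text
t: 10.68
ee_pos: [580.6, 31.0, 20.6]
orientation: [-2.164, -2.277, 0.0]
ft_force: [-0.6, -0.0, 1.0]
width: 0.4
grasp_force: 0.5
```

Run:
```python
from h import *
tcp(); blank()
```

```text
t 10.68 W [580.6  31.   20.6] J [ 53.4 -31. ] toolx J 90.1 F [-0.6 -0.   1. ] q6 -0.02
blank R [74.6 17.6] L [74.2 83.5] ang ccw 0.4 wh [18.7 65.9] 188
```

Flat now at x ≈ 74.5, near seating (75.5). Pressing gently until the fence pushes back.

Call:
{"op": "play_rows", "data": {
  "dp": [
    [1,0,0],
    [1,0,0],
    [0,0,0]
  ],
  "yaw": [0,0,0]
}}

```text
t: 10.98
ee_pos: [582.7, 30.3, 20.6]
orientation: [-2.165, -2.276, 0.0]
ft_force: [-0.3, -0.1, 0.8]
width: 0.4
grasp_force: 0.2
```

Call:
{"op": "play_rows", "data": {
  "dp": [
    [1,0,0],
    [0.5,0,0],
    [0,0,0]
  ],
  "yaw": [0,0,0]
}}

```text
t: 11.23
ee_pos: [583.0, 30.2, 20.5]
orientation: [-2.164, -2.275, 0.002]
ft_force: [-5.1, 1.5, 3.9]
width: 0.6
grasp_force: 2.5
```

Call:
{"op": "play_rows", "data": {
  "dp": [
    [-14,-0.7,0],
    [-1.3,26,0],
    [-1.3,26,0],
    [-1.3,26,0],
    [5,0.2,0],
    [5,0.2,0],
    [2.5,0.1,0],
    [1,0,0]
  ],
  "yaw": [0,0,0,0,0,0,0,0]
}}

```text
t: 11.9
ee_pos: [579.1, 107.3, 20.4]
orientation: [-2.165, -2.274, 0.003]
ft_force: [-6.0, 2.9, 3.3]
width: 0.7
grasp_force: 2.9
```

Run:
```python
from h import *
tcp(); blank()
```

```text
t 11.9 W [579.1 107.3  20.4] J [55.7 45.2] toolx J 89.9 F [-6.   2.9  3.3] q6 0.11
blank R [  74.1 -126. ] L [ 77.1 -55.1] ang ccw -2.4 wh [70.9 17.6] 204
```

Call:
{"op": "play_rows", "data": {
  "dp": [
    [-12,-0.6,0],
    [0,0,45],
    [8.2,-35.8,0],
    [8.2,-35.8,0],
    [8.2,-35.8,0],
    [8.2,-35.8,0],
    [8.2,-35.8,0],
    [8.2,-35.8,0]
  ],
  "yaw": [0,0,0,0,0,0,0,0]
}}

```text
refused, shift out of range in row 2
```

Run:
```python
from h import *
tcp(); im=blank()
big=cv2.resize(im['pixels'][150:320,190:390,::-1],None,fx=4,fy=4); cv2.imwrite('pics/e.png',big)
```

```text
t 11.95 W [579.1 107.1  20.4] J [55.7 45. ] toolx J 89.9 F [-4.3  3.   0.9] q6 0.11
blank R [  74.1 -126. ] L [ 77.1 -55.1] ang ccw -2.4 wh [70.9 17.6] 202
```

View pics/e.png

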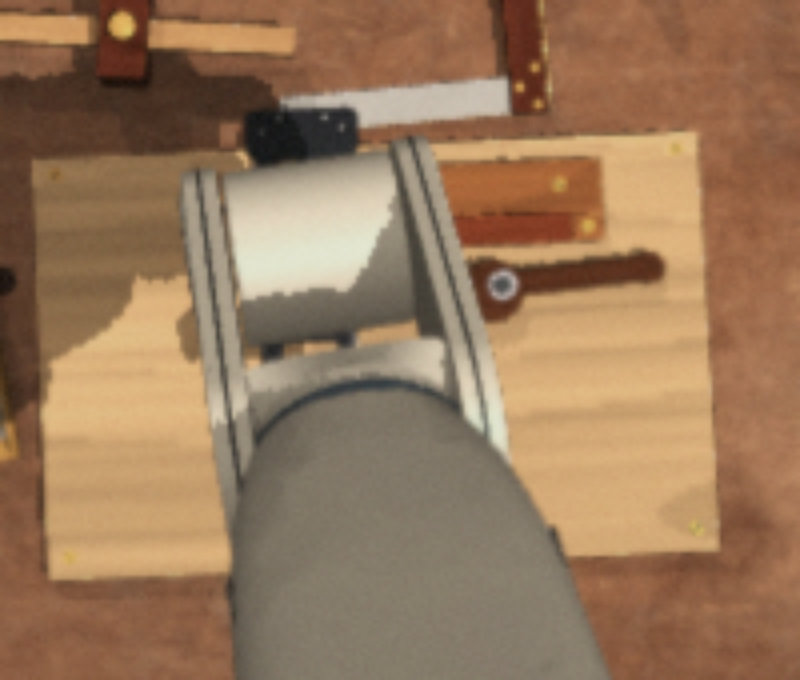

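The call was refused because one lift was too large. The picture shows the blank against the fence at (530,225), in behind the cam. The lever tip is still at (655,267).

Call:
{"op": "play_rows", "data": {
  "dp": [
    [-12,-0.6,0],
    [0,0,40],
    [8.2,-35.8,0],
    [8.2,-35.8,0],
    [8.2,-35.8,0],
    [8.2,-35.8,0],
    [8.2,-35.8,0],
    [8.2,-35.8,0]
  ],
  "yaw": [0,0,0,0,0,0,0,0]
}}

```text
t: 12.67
ee_pos: [617.4, -110.8, 60.9]
orientation: [2.166, 2.274, 0.001]
ft_force: [1.1, 0.5, 0.6]
width: 0.2
grasp_force: 0.0
```

Run:
```python
from h import *
tcp(); im=blank()
big=cv2.resize(im['pixels'][150:320,190:390,::-1],None,fx=4,fy=4); cv2.imwrite('pics/f.png',big)
```

```text
t 12.67 W [ 617.4 -110.8   60.9] J [  83.2 -174.5] toolx J 89.9 F [1.1 0.5 0.6] q6 -0.24
blank R [  76.1 -126.2] L [76.2 83.5] ang ccw -0.0 wh [209.7  21. ] 602
```

View pics/f.png

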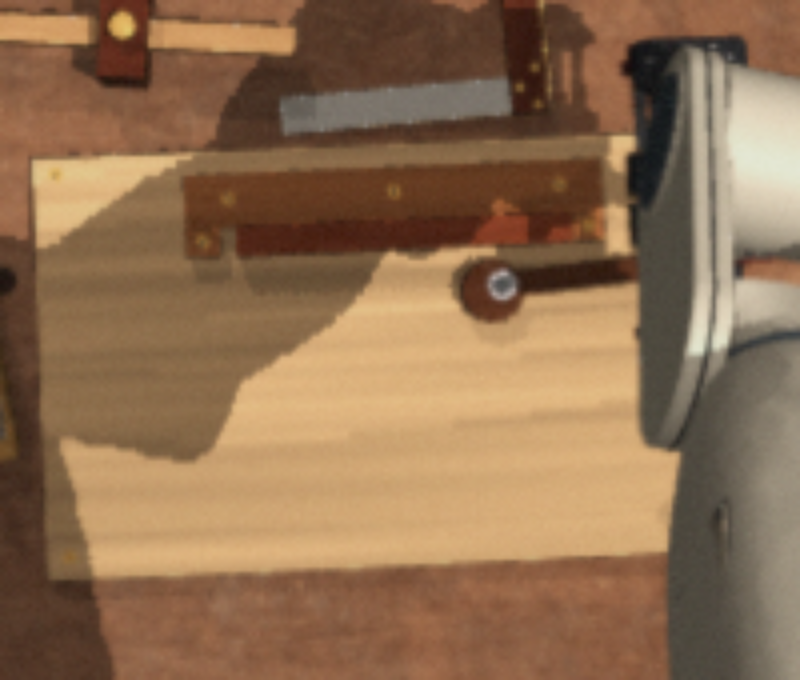

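The blank lies flat in the bay with its right end at the right stop. Now I'll work out the lever arc.

Run:
```python
from h import *
P=np.array([40.8,-81]); prev=np.array([617.4,-110.8])
for f in [-82,-88,-94,-100,-106,-112,-118,-124,-130,-136,-142,-148,-154,-160,-164,-168,-172,-176]:
    a=np.radians(f);u=np.array([np.cos(a),np.sin(a)]);n=np.array([-u[1],u[0]])
    w=toW(P+90*u+22*n); print(f,toW(P+90*u+22*n).round(1),(w-prev).round(1)); prev=w
```

```text
-82 [ 609.  -103.7] [-8.4  7.1]
-88 [ 600.  -107.3] [-9.  -3.6]
-94 [ 590.7 -109.9] [-9.3 -2.6]
-100 [ 581.1 -111.5] [-9.6 -1.6]
-106 [ 571.4 -112.1] [-9.7 -0.6]
-112 [ 561.7 -111.7] [-9.7  0.4]
-118 [ 552.1 -110.3] [-9.6  1.4]
-124 [ 542.7 -107.9] [-9.4  2.4]
-130 [ 533.6 -104.5] [-9.1  3.4]
-136 [ 525.  -100.2] [-8.7  4.3]
-142 [516.8 -95. ] [-8.2  5.2]
-148 [509.2 -89. ] [-7.6  6. ]
-154 [502.3 -82.2] [-6.9  6.8]
-160 [496.1 -74.7] [-6.2  7.5]
-164 [492.4 -69.4] [-3.7  5.3]
-168 [489.1 -63.8] [-3.3  5.6]
-172 [486.2 -58. ] [-2.9  5.8]
-176 [483.7 -52. ] [-2.5  6. ]
```

Call:
{"op": "play_rows", "data": {
  "dp": [
    [0,0,-20],
    [0,0,-20]
  ],
  "yaw": [0,0]
}}

```text
t: 12.88
ee_pos: [618.6, -110.6, 21.4]
orientation: [2.167, 2.269, 0.003]
ft_force: [-0.4, -0.3, -0.5]
width: 0.4
grasp_force: 0.0
```

Call:
{"op": "play_rows", "data": {
  "dp": [
    [-8.7,1.7,0],
    [-8.7,1.7,0],
    [-9.3,-2.6,0],
    [-9.6,-1.6,0],
    [-9.7,-0.6,0],
    [-9.7,0.4,0],
    [-9.6,1.4,0],
    [-9.4,2.4,0]
  ],
  "yaw": [0,0,-4,-6,-6,-6,-6,-6]
}}

```text
t: 13.55
ee_pos: [542.2, -104.9, 22.2]
orientation: [2.739, 1.535, 0.003]
ft_force: [1.3, 0.0, -0.5]
width: 0.4
grasp_force: 0.6
```

Call:
{"op": "play_rows", "data": {
  "dp": [
    [-9.1,3.4,0],
    [-8.7,4.3,0],
    [-8.2,5.2,0],
    [-7.6,6,0],
    [-6.9,6.8,0]
  ],
  "yaw": [-6,-6,-6,-6,-6]
}}

```text
t: 13.97
ee_pos: [501.9, -79.0, 22.2]
orientation: [3.043, 0.774, 0.004]
ft_force: [0.6, -0.3, 0.8]
width: 0.4
grasp_force: 0.6
```

Run:
```python
from h import *
tcp(); im=blank(); marks(im,['lever_tip'])
big=cv2.resize(im['pixels'][150:320,190:390,::-1],None,fx=4,fy=4); cv2.imwrite('pics/g.png',big)
```

```text
t 13.97 W [501.9 -79.   22.2] J [ -30.7 -137. ] toolx J 25.7 F [ 0.6 -0.3  0.8] q6 0.89
blank R [  74.9 -126.3] L [74.6 83.5] ang ccw 0.1 wh [ 19.4 209.7] 602
lever_tip 0.81 [334.3 254. ] [486.1 -71.1  23. ]
lever_tip 0.38 [219.8 157.3] [730.5 222.5  23. ]
```

View pics/g.png

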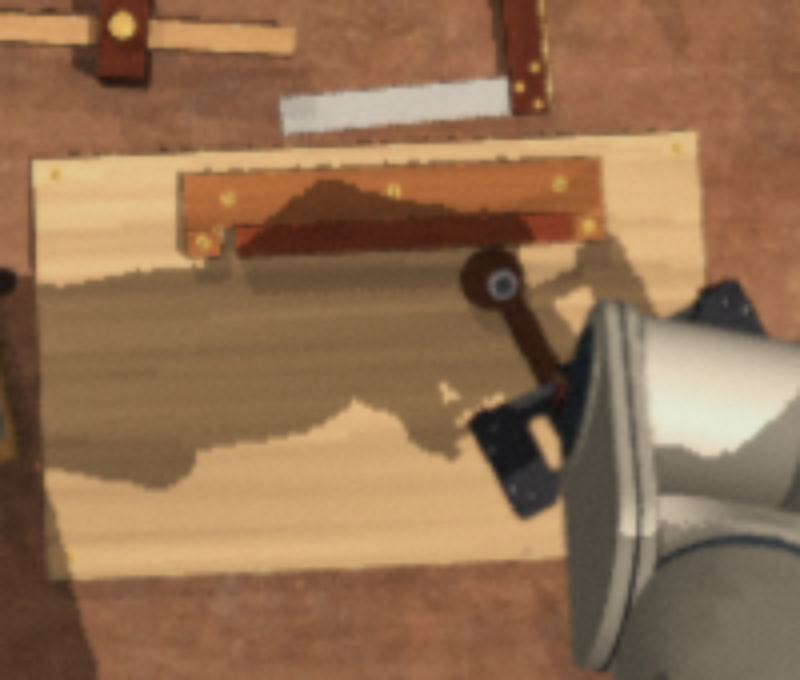

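The lever has followed to about -150°, its tip near (560,385), and the blank is still flat. I'll continue in small steps and watch the force.

Call:
{"op": "play_rows", "data": {
  "dp": [
    [-3.1,3.7,0],
    [-3.1,3.8,0],
    [-1.8,2.6,0],
    [-1.8,2.7,0]
  ],
  "yaw": [-3,-3,-2,-2]
}}

```text
t: 14.4
ee_pos: [492.7, -66.5, 21.7]
orientation: [3.098, 0.518, 0.003]
ft_force: [1.1, -2.2, 0.6]
width: 0.7
grasp_force: 0.6
```

Call:
{"op": "play_rows", "data": {
  "dp": [
    [-1.2,2,0],
    [-1.2,2,0]
  ],
  "yaw": [-1,-1]
}}

```text
t: 14.57
ee_pos: [490.4, -62.4, 21.5]
orientation: [3.107, 0.463, 0.003]
ft_force: [1.5, -1.2, 1.5]
width: 0.3
grasp_force: 1.0
```

Call:
{"op": "play_rows", "data": {
  "dp": [
    [-1,2,0],
    [-1,2,0]
  ],
  "yaw": [-1,-1]
}}

```text
t: 14.73
ee_pos: [488.4, -58.5, 21.2]
orientation: [3.114, 0.406, 0.003]
ft_force: [1.8, -4.7, 3.9]
width: 0.5
grasp_force: 2.2
```

Call:
{"op": "play_rows", "data": {
  "dp": [
    [-0.7,1.5,0],
    [-0.7,1.5,0]
  ],
  "yaw": [-1,-1]
}}

```text
t: 14.9
ee_pos: [487.0, -55.5, 21.1]
orientation: [3.121, 0.35, 0.003]
ft_force: [2.9, -5.2, 4.7]
width: 0.3
grasp_force: 3.1
```

Clamping has begun. I'll push on until about 9–10 N.

Call:
{"op": "play_rows", "data": {
  "dp": [
    [-0.6,1.5,0],
    [-0.3,0.7,0]
  ],
  "yaw": [-1,0]
}}

```text
t: 15.07
ee_pos: [486.1, -53.4, 21.1]
orientation: [3.124, 0.323, 0.003]
ft_force: [2.2, -5.3, 4.0]
width: 0.4
grasp_force: 3.6
```

Call:
{"op": "play_rows", "data": {
  "dp": [
    [-0.3,0.8,0],
    [-0.3,0.7,0]
  ],
  "yaw": [0,0]
}}

```text
t: 15.23
ee_pos: [485.8, -52.1, 21.1]
orientation: [3.124, 0.324, 0.003]
ft_force: [2.7, -7.7, 4.1]
width: 0.4
grasp_force: 3.9
```

Call:
{"op": "play_rows", "data": {
  "dp": [
    [-0.3,0.8,0],
    [-0.3,0.8,0],
    [0,0,0]
  ],
  "yaw": [0,0,0]
}}

```text
t: 15.48
ee_pos: [485.3, -50.5, 21.1]
orientation: [3.124, 0.324, 0.004]
ft_force: [2.2, -7.0, 3.8]
width: 0.4
grasp_force: 3.5
```

Run:
```python
from h import *
tcp(); blank()
```

```text
t 15.48 W [485.3 -50.5  21.1] J [ -45.9 -107.7] toolx J 9.0 F [ 2.2 -7.   3.8] q6 1.24
blank R [  66.2 -126.3] L [65.5 83.5] ang ccw 0.2 wh [ 37.1 209.8] 634
```

Call:
{"op": "play_rows", "data": {
  "dp": [
    [-0.3,1,0],
    [-0.3,1,0],
    [0,0,0]
  ],
  "yaw": [0,0,0]
}}

```text
t: 15.78
ee_pos: [484.7, -48.5, 21.1]
orientation: [3.124, 0.324, 0.004]
ft_force: [1.8, -6.7, 2.9]
width: 0.5
grasp_force: 3.8
```

Call:
{"op": "play_rows", "data": {
  "dp": [
    [-0.2,0.8,0],
    [-0.2,0.8,0],
    [0,0,0]
  ],
  "yaw": [0,0,0]
}}

```text
t: 16.03
ee_pos: [484.3, -46.9, 21.1]
orientation: [3.124, 0.324, 0.004]
ft_force: [2.6, -4.1, 3.3]
width: 0.1
grasp_force: 2.6
```

Run:
```python
from h import *
tcp(); im=viewer.get_image('top'); marks(im,['right_end','left_end','lever_tip'])
big=cv2.resize(im['pixels'][180:300,220:380,::-1],None,fx=5,fy=5,interpolation=cv2.INTER_CUBIC); cv2.imwrite('pics/i.png',big)
```

```text
t 16.03 W [484.3 -46.9  21.1] J [ -46.6 -104.1] toolx J 9.0 F [ 2.6 -4.1  3.3] q6 1.24
right_end 0.93 [332.6 205.5] [609.8 -68.1  15. ]
left_end 0.87 [247.2 206.4] [605.7 151.1  15. ]
```

View pics/i.png

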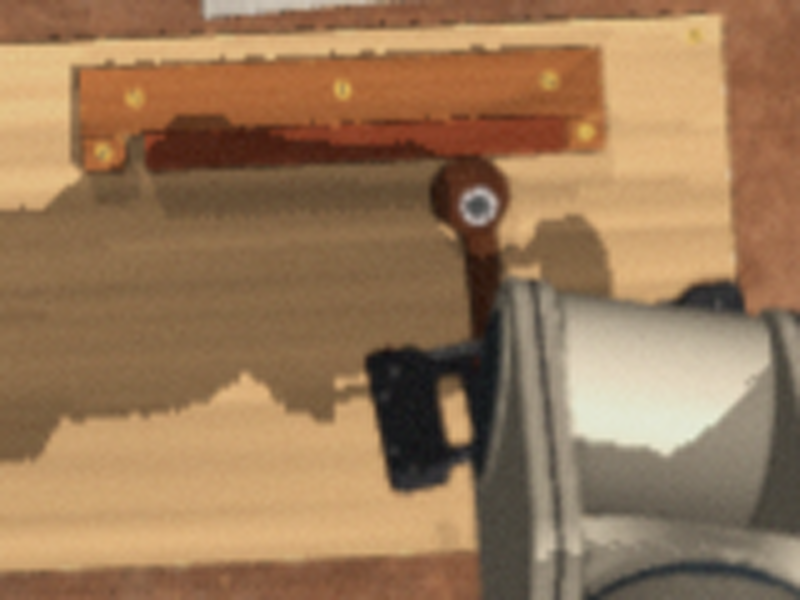

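The cam at (470,190) now touches the blank. The blank lies flat between the stops, and the lever points almost at the robot. A little more push will firm it up.

Call:
{"op": "play_rows", "data": {
  "dp": [
    [-0.1,1.5,0],
    [-0.1,1.5,0],
    [0,0,0]
  ],
  "yaw": [-1,-1,0]
}}

```text
t: 16.48
ee_pos: [483.4, -43.8, 21.0]
orientation: [3.129, 0.268, 0.002]
ft_force: [1.2, -4.6, 4.7]
width: 0.5
grasp_force: 2.8
```

Call:
{"op": "play_rows", "data": {
  "dp": [
    [0,1.5,0],
    [0,1,0],
    [0,0,0]
  ],
  "yaw": [-1,-1,0]
}}

```text
t: 16.73
ee_pos: [482.8, -41.9, 20.9]
orientation: [3.133, 0.215, -0.0]
ft_force: [-0.5, -11.4, 6.8]
width: 0.4
grasp_force: 6.1
```

About 11 N on the lever, so it is gripped firmly. I'll back off, retreat and check.

Call:
{"op": "play_rows", "data": {
  "dp": [
    [0,-4,0],
    [0,-14,0],
    [0,-10,30],
    [0,-20,40],
    [-5,-40,20],
    [-5,-40,0],
    [-5,-40,0],
    [-5,-40,0]
  ],
  "yaw": [0,0,0,0,0,0,0,0]
}}

```text
t: 17.4
ee_pos: [462.3, -245.5, 106.8]
orientation: [-3.133, -0.215, 0.0]
ft_force: [0.4, -0.0, -0.4]
width: 0.7
grasp_force: 0.0
```

Run:
```python
from h import *
tcp(); im=viewer.get_image('top'); marks(im,['right_end','left_end','lever_tip'])
for n in('plane','square','gauge'): print(n,models.landmark_of(im,n)[:1])
big=cv2.resize(im['pixels'][160:310,190:390,::-1],None,fx=4,fy=4,interpolation=cv2.INTER_CUBIC); cv2.imwrite('pics/j.png',big)
```

```text
t 17.4 W [ 462.3 -245.5  106.8] J [ -78.4 -301.4] toolx J 5.0 F [ 0.4 -0.  -0.4] q6 0.92
right_end 0.73 [181.7 236.6] [527.  317.6  15. ]
left_end 0.92 [248.7 211.2] [593.4 147.2  15. ]
lever_tip 0.74 [317.7 260.9] [468.5 -28.7  23. ]
lever_tip 0.55 [330.2 202.1] [618.  -60.6  23. ]
plane [{'location': [178.0, 240.7], 'conf': 0.71}]
square [{'location': [290.9, 164.6], 'conf': 0.59}]
gauge [{'location': [223.3, 155.3], 'conf': 0.58}]
```

View pics/j.png

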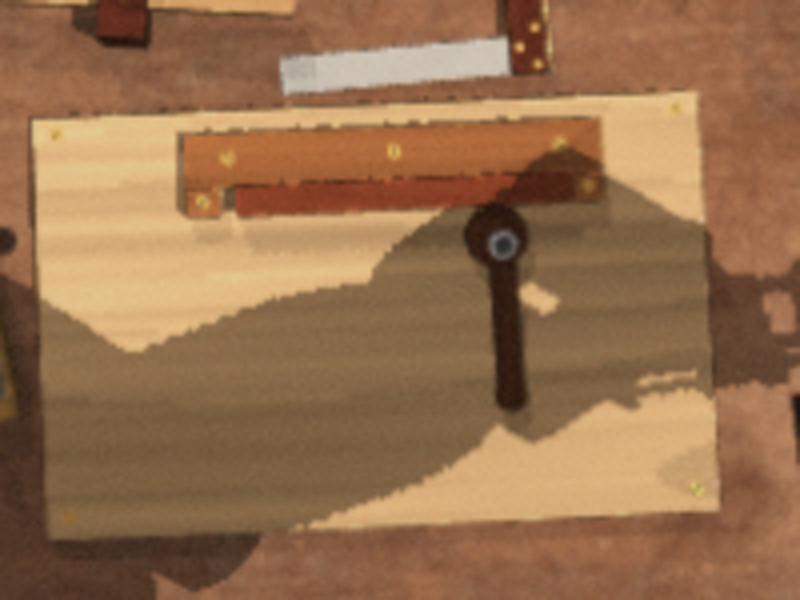

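The blank lies flat along the fence between the stops, from (237,200) to (575,188). The cam at (497,235) bears on it, the lever points at the robot, and the tools are undisturbed.

```bash
python3 -c "
from workcell import ticket
print(ticket.close_job())"
```

```text
the job is handed in; nothing more can be done
None
```

The job is handed in: the blank went in right-hand end first and lies flat along the fence between the stops. The cam is clamped on it with about 11 N on the lever. Plane, square and gauge were not touched. The clock read about 17 s at the end, and no verdict came back.

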